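Gauge the sole of a miniature flatiron

ROBOT

A 6-joint arm with a two-finger parallel gripper is mounted at the origin on the work surface. World frame = base frame: x ahead of the robot, y to its left, z up, the work surface at z = 0. Lengths are in mm, angles in rad, forces in N, time in s.
With the tool pointing down it reaches from about 300 to 775 mm from the base axis. Payload 14.6 kg.
Tool frame: the origin (TCP) lies midway between the tips of the shut fingers; the grasp point (between the pads) lies behind it (manip.grip_depth is the z of the grasp point in the tool frame, in mm); z points along the fingers, y is the line along which they close (so a half turn about z gives the same grasp; the last joint's range is limited). The gripper opens to 94 mm and grips with 3 to 60 N. Pads are 16 mm wide; open, the fingers measure 119 mm over their backs; the gripper's body (75 mm by 177 mm) begins 78 mm behind the grasp point.
Start: joints at [-1.186, 0.3, 1.521, -0, 1.321, -0.067], TCP at [240.114, -494.808, 205.446] pointing down, gripper open.
Joint ranges: [-3.03, 3.03], [-0.79, 2.21], [0.23, 2.52], [-1.04, 4.18], [0, 3.07], [-2.55, 2.55]. Speed limits (rad/s): [2.22, 2.22, 2.57, 3.14, 3.14, 3.14].

INTERFACE

Orientations are given as [roll, pitch, yaw] about the fixed x, y, z axes, in that order (R = Rz(yaw) Ry(pitch) Rx(roll)).
In Python, from cell import manip, imaging, read_state gives the robot as it stands (manip), with the cameras (imaging) and the readings as plain functions.
- The arm moves only by the shell command python3 nudge.py 'ROWS' [OPENING] [FORCE]. ROWS is a JSON list of rows, 1 to 5 of them, each of 6 numbers: dx, dy, dz in mm, then a rotation vector rx, ry, rz in rad; each row is the pose to reach, as a shift and turn from the pose commanded when the command began, along the tool's axes at that moment; what a row does not reach only later rows make up. A row lasts 1/10 s, in which the tool goes at most 50 mm and 0.15 rad, less where a joint would pass 70% of its speed; a pose out of reach is approached as far as the arm can. OPENING is the finger opening in mm, set as the command begins (- or left out keeps the last). The fingers move at their own pace and stop on an object; FORCE is the grip in N (left out, the last holds). Time passes only in rows, so rows that do not move let the fingers close. It prints the time, the measured TCP pose, the force, the opening and the grip force at its end.
- read_state(): the state, without advancing time (a new reading comes with each control period).
- imaging.camera(name): name is "scene" or "top"; returns (picture, depth): 400x640x3 uint8, red, green, blue; 400x640 float32, mm along the optical axis (not along the pixel's ray), 0 where there is no reading.
- imaging.camera_info(name): a dict with "K" (3x3 intrinsics, pixels), "rvec" (rotation vector, rad) and "tvec" (3), from world to camera coordinates, as OpenCV has them. Camera axes: x right, y down, z forward; pixel columns grow to the right and rows downward; lengths in mm; the calibration is good to about 2 mm. A picture is of the moment at which its call begins. camera_info takes no time and is no camera call.
- manip.sign_off(): hands the job in; it is judged then, once.
The state is a dict: "clock": time; "joints": joint angles; "qd": joint speeds; "effort": joint torques, N m; "eef_pos": TCP position; "eef_rot": TCP orientation; "wrist_force": force on the tool from outside, world axes, zero at the start; "moment": the same for the moment, N m; "finger_gap": finger opening in mm; "finger_force": force on a finger pad.
Only numpy, scipy, OpenCV 4.12 (cv2) and the standard library are available. Lean on these libraries where they do the work, as an engineer would, in place of code of your own. Each camera call takes 0.05 s, during which the arm holds its last target. There are 200 camera calls.

TASK

Measure the little flatiron's body height for the collection ledger: slide it along the gauge plate, without lifting it, until its toe points straight at the red mark on the column and the brass roundel on its deck lies centred under the raised gauge foot. Then press the yellow pad gently down until the sprung foot stands on the roundel with its spring pushed in about half way, and let go, leaving the gauge standing there. Leave the thimbles and the sewing bird where they are.

Things in the scene. Friction and masses are not known exactly. Their poses are not given: they have to be found in the camera images.
- gauge: Height gauge, fixed: grey plate 340 (x) by 260 (y) by 12 mm thick; origin at the centre of its underside, on the table, x towards the column. The column, 34 mm wide and 233 mm high above the plate, has its front face at x = +139 mm with the red mark on it at y = 0; a thin red line runs along the plate at y = 0. The vertical axis of foot and pad is at x = +75, y = 0 mm.
- slide (a joint): Height in m of the blue carriage on the column, 0 to 0.118, growing upwards: it equals the height above the plate's top of the foot's underside when the foot spring is fully out. It stays where it is left (about 6 N of friction; its weight alone does not move it). Pressed down by the pad.
- foot (a joint): How far in m the sprung foot is pushed up into the carriage: 0 fully out, 0.014 bottomed. Spring force 1 N at 0 growing to 3.8 N at 0.014, less than the carriage's friction, so the carriage is not pushed back. With the foot standing on a surface of height h above the plate's top, slide = h + foot.
- foot_tip (a point): Centre of the flat underside of the steel foot, a disc 16 mm in diameter on a thin vertical stem in the carriage.
- pad_top (a point): Centre of the top of the yellow round press pad, 32 mm in diameter, on the carriage, straight above the foot: 85 mm above the foot's underside when the spring is fully out. The carriage's blue arm runs from under the pad to the column; only the column stands higher than the pad.
- iron: Miniature black cast iron flatiron, 0.5 to 0.9 kg, loose, standing on the gauge plate. Pointed toe towards its +x, flat heel to -x; 140 mm long (x -70 to +70), 60 mm wide at the heel half, flat deck 34 mm above the sole; origin at the middle of the sole, z up.
- iron_handle (a point): Middle of the dark wooden handle bar of the iron, at x = -40, z = 74 mm of the iron; the bar is 66 mm long along the iron's x, 18 mm wide and 20 mm high, its top 84 mm above the sole, with 30 mm free between it and the deck. Two posts join its ends to the deck.
- iron_roundel (a point): Centre of the flat brass roundel, 26 mm in diameter, flush in the iron's deck ahead of the handle: x = +34, y = 0, z = 34 mm of the iron.
- iron_toe (a point): Tip of the iron's toe at the sole, x = +70 mm of the iron.
- pink_thimble: Pink porcelain thimble, 30 mm in diameter, 38 mm high, standing loose on the table; origin under its centre.
- silver_thimble: Silver thimble, 30 mm in diameter, 38 mm high, standing loose on the table; origin under its centre.
- sewing_bird: Cream tin sewing bird on a clamp foot, about 115 mm long along its x, 35 mm wide, 77 mm high, loose on the table; origin under the foot's centre.

How it is judged:
By the outcome, as a careful person would: the job done as asked, in the order asked, and still so for the second after the job is handed in, with the robot touching nothing.
It also fails if it takes over 54 s, if anything falls off the work surface, if the arm or the gripper's body presses on something with over 40 N, if the wrist force passes 120 N, or if a joint passes its speed limit or range.

## Working session

There is one attempt and no reset: what is moved stays moved. The work goes in short steps, Python scripts to look and compute and a shell command to move; the robot and the scene stay as the last step left them, time stands still between calls to the robot, and variables do not carry over. Pictures are saved under pics/ and viewed, at most 10 in all, crops included, and the job is handed in when it is done.

```bash
ls; mkdir -p pics
python3 - <<'E'
from cell import manip, imaging, read_state
import cv2,numpy as np
print(manip.grip_depth, read_state())
for n in("scene","top"):
    p,d=imaging.camera(n); cv2.imwrite(f"pics/{n}0.png",p[:,:,::-1]); np.savez(f"pics/{n}0.npz",p=p,d=d)
    i=imaging.camera_info(n); print(n,i)
    R=cv2.Rodrigues(np.array(i['rvec']))[0]; print(-R.T@np.array(i['tvec']).ravel())
E
```

```text
cell.py
nudge.py
pics
-18.8 {'clock': 0.0, 'joints': array([-1.18555944e+00,  3.00495688e-01,  1.52158591e+00,  2.70792878e-05,
        1.32070159e+00, -6.65667338e-02]), 'qd': array([ 0.00106989,  0.00063808,  0.0002785 , -0.00092062, -0.00109652,
        0.00028234]), 'effort': array([-6.95366889e-04, -5.31808126e+01, -3.52742708e+01,  7.08305743e-02,
        2.44302111e-02, -7.99634245e-05]), 'eef_pos': array([ 240.04409955, -494.55715808,  204.87080157]), 'eef_rot': array([-3.14040650e+00, -1.05362477e-04,  4.51796841e-01]), 'wrist_force': array([-0.74013918,  0.39489554,  0.5379015 ]), 'moment': array([-0.0056974 ,  0.00450705, -0.01496116]), 'finger_force': 0.0, 'finger_gap': 93.9534158442474}
scene {'K': array([[448.15746504,   0.        , 322.71365126],
       [  0.        , 448.15746504, 204.1019919 ],
       [  0.        ,   0.        ,   1.        ]]), 'rvec': array([ 2.10185039,  0.642882  , -0.3026183 ]), 'tvec': array([-463.35664517,  -74.48960862, 1254.23383427])}
[ 961.47936681 -648.49142559  669.60203971]
top {'K': array([[385.0707446 ,   0.        , 325.06940932],
       [  0.        , 385.0707446 , 200.01177492],
       [  0.        ,   0.        ,   1.        ]]), 'rvec': array([ 2.1890694 , -2.18588858,  0.14558041]), 'tvec': array([ 36.90505757, 547.58765685, 824.64721868])}
[464.24026454  67.31521093 872.47171853]
```

View pics/scene0.png

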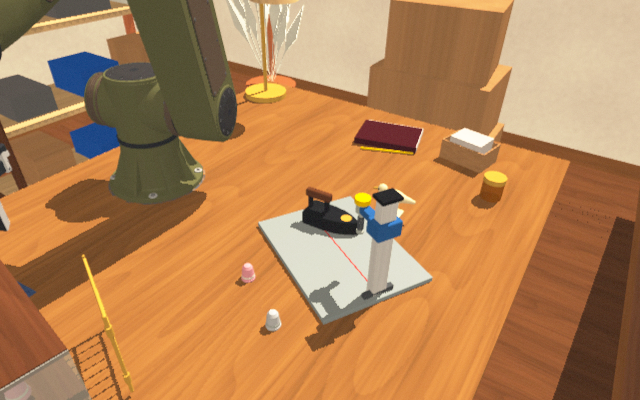

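View pics/top0.png

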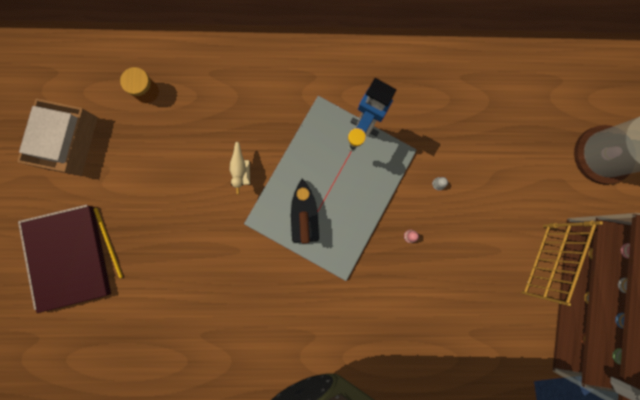

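The scene view shows the iron near (330,215), with the gauge column at (380,240) and the pad at (363,201). The top view shows plate corners near (318,96), (415,152), (347,280) and (246,224). It also has the roundel at (303,194), the handle at (305,227) and the pad at (357,137).

```bash
cat > h.py <<'E'
from cell import manip, imaging, read_state
import cv2,numpy as np
def cam(n):
    i=imaging.camera_info(n); return i['K'],cv2.Rodrigues(np.array(i['rvec']))[0],np.array(i['tvec']).ravel()
def ray(n,uv,z):
    K,R,t=cam(n); c=-R.T@t; d=R.T@np.linalg.inv(K)@np.array([uv[0],uv[1],1.]); return c+d*(z-c[2])/d[2]
def proj(n,X):
    K,R,t=cam(n); p=K@(R@np.array(X,float)+t); return p[:2]/p[2]
def tri(a,b):
    P=[k@np.c_[R,t] for k,R,t in (cam("scene"),cam("top"))]
    X=cv2.triangulatePoints(P[0],P[1],np.array(a,float),np.array(b,float)).ravel(); return X[:3]/X[3]
def pts3(n,d,m):
    K,R,t=cam(n); v,u=np.nonzero(m&(d>0)); z=d[v,u]
    return (np.c_[(u-K[0,2])/K[0,0]*z,(v-K[1,2])/K[1,1]*z,z]-t)@R
def mask(p,lo,hi,box):
    h=cv2.cvtColor(p,cv2.COLOR_RGB2HSV); m=cv2.inRange(h,lo,hi)>0
    b=np.zeros_like(m); x0,y0,x1,y1=box; b[y0:y1,x0:x1]=1; return m&b
def cen(m):
    n,l,s,c=cv2.connectedComponentsWithStats(m.astype(np.uint8)); k=1+np.argmax(s[1:,4]); return c[k],s[k],l==k
E
cat > meas.py <<'E'
from h import *
import sys
I={}
for n in("scene","top"):
    z=np.load(f"pics/{n}0.npz"); I[n]=(z['p'],z['d'])
np.set_printoptions(precision=1,suppress=True)
p,d=I['top']; q,e=I['scene']
print("hsv",[cv2.cvtColor(im,cv2.COLOR_RGB2HSV)[y,x] for im,x,y in((p,303,194),(p,357,137),(p,304,230),(p,380,200),(p,338,178),(q,346,218),(q,362,198),(q,318,194),(q,300,240),(p,296,225))])
M=mask(p,(0,0,60),(180,70,255),(235,85,425,290)); c,s,m=cen(M)
m=cv2.morphologyEx(m.astype(np.uint8),cv2.MORPH_CLOSE,np.ones((3,3)))
hull=cv2.convexHull(np.argwhere(m)[:,::-1].astype(np.float32)); r=cv2.minAreaRect(hull)
P=pts3('top',d,m>0); print("plate z",np.median(P[:,2]))
C=np.array([ray('top',x,12) for x in cv2.boxPoints(r)]); print("rect",r,C,C.mean(0)); 
print([np.linalg.norm(C[i]-C[i-1]) for i in range(4)])
for nm,n,im,dd,lo,hi,box in (("roundel","top",p,d,(12,120,120),(35,255,255),(285,180,320,210)),("pad","top",p,d,(18,150,150),(35,255,255),(340,120,375,155)),("handle","top",p,d,(0,60,30),(15,255,120),(285,205,325,250)),
  ("roundel","scene",q,e,(15,150,120),(35,255,255),(335,208,356,230)),("pad","scene",q,e,(22,150,150),(35,255,255),(350,188,375,207)),("handle","scene",q,e,(0,60,30),(15,255,160),(300,183,336,203))):
    c,s,m=cen(mask(im,lo,hi,box)); X=pts3(n,dd,m); print(nm,n,c,s,"depth",np.median(X,0),cv2.minAreaRect(np.argwhere(m)[:,::-1].astype(np.float32)))
E
python3 meas.py
```

```text
hsv [array([ 18, 181, 190], dtype=uint8), array([ 22, 223, 218], dtype=uint8), array([ 10, 174,  85], dtype=uint8), array([ 35,  21, 131], dtype=uint8), array([ 26,  27, 132], dtype=uint8), array([ 25, 173, 254], dtype=uint8), array([ 29, 255, 255], dtype=uint8), array([  9, 164,  90], dtype=uint8), array([ 32,  19, 225], dtype=uint8), array([30,  7, 35], dtype=uint8)]
plate z 10.6176651846011
rect ((333.03302001953125, 183.24057006835938), (117.23421478271484, 157.54258728027344), 29.05460548400879) [[ 495.7  218.1   12. ]
 [ 814.1   48.8   12. ]
 [ 681.8 -187.2   12. ]
 [ 370.6   -9.    12. ]] [590.5  17.7  12. ]
[np.float64(259.2812473063317), np.float64(360.5702685950187), np.float64(270.51236198911806), np.float64(358.65848152773555)]
roundel top [302.5 193.5] [297 188  12  12 119] depth [559.   86.2  45.1] ((302.5, 193.5), (11.0, 11.0), 90.0)
pad top [356.2 136.6] [348 129  18  16 224] depth [646.  -12.7 193.4] ((356.5, 136.5), (17.0, 15.0), 0.0)
handle top [303.9 226.9] [299 211  11  33 323] depth [486.1  82.6  93.6] ((304.0, 227.0), (32.0, 10.0), 90.0)
roundel scene [346.  217.6] [341 214  11   8  71] depth [559.2  89.7  45.4] ((346.0, 217.5), (7.0, 10.0), 90.0)
pad scene [362.5 199. ] [355 192  17  15 188] depth [649.  -16.1 193.3] ((362.3529357910156, 199.08824157714844), (16.249887466430664, 13.581995010375977), 14.03624439239502)
handle scene [318.1 195.1] [306 188  26  15 252] depth [487.4  76.6  89.7] ((318.5, 195.0), (14.0, 25.0), 90.0)
```

Run:
```python
import cv2
a=cv2.imread("pics/scene0.png")[165:305,250:440];b=cv2.imread("pics/top0.png")[75:290,235:425]
cv2.imwrite("pics/c1.png",cv2.resize(a,None,fx=4,fy=4,interpolation=2))
cv2.imwrite("pics/c2.png",cv2.resize(b,None,fx=2.75,fy=2.75,interpolation=2))
```

```text
(no output)
```

View pics/c1.png

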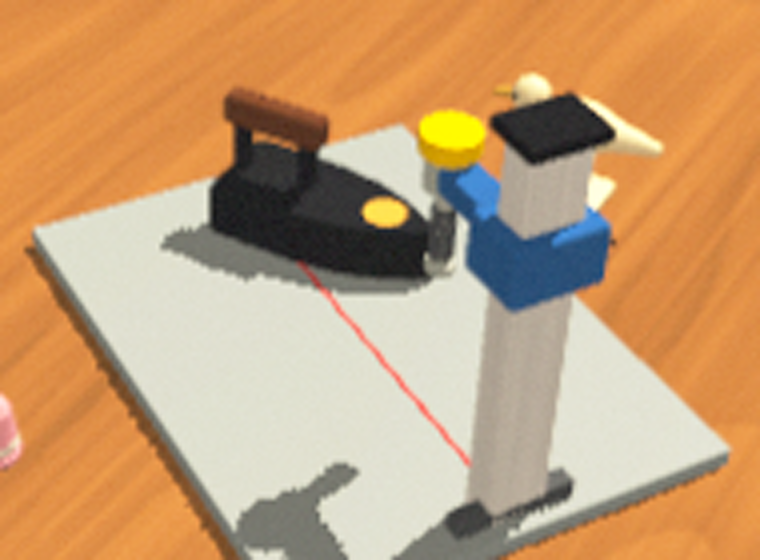

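View pics/c2.png

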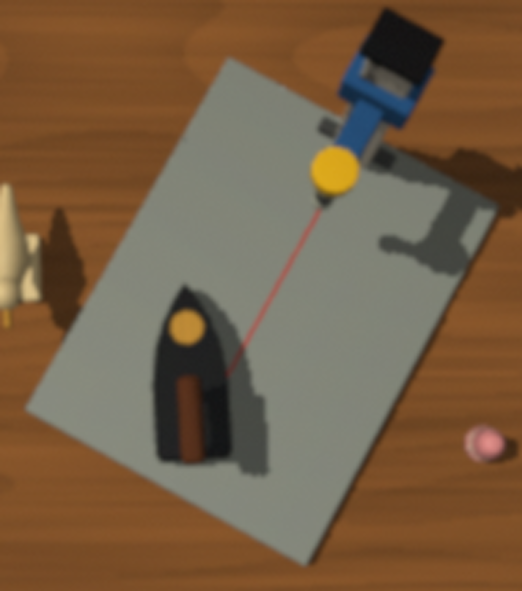

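The crops show the iron standing left of the red line, which runs in the top view from about (318,212) to (352,150). The foot is raised at scene (360,230), clear of the iron.

```bash
cat > geo.py <<'E'
from h import *
np.set_printoptions(precision=1,suppress=True)
def gauge(p,q):
    M=mask(p,(0,0,75),(180,60,255),(235,85,425,290)); c,s,m=cen(M)
    m=cv2.morphologyEx(m.astype(np.uint8),cv2.MORPH_OPEN,np.ones((3,3)))
    B=np.argwhere(m)[:,::-1].astype(np.float32); W=np.array([ray('top',x,12)[:2] for x in cv2.convexHull(B)[:,0]])
    out={}
    # long edges through hull points: left edge and lower edge in the picture
    Cn=np.array([(317.9,95.7),(416.1,150.3),(347.4,280.5),(244.5,223.4)])
    w=np.array([ray('top',x,12)[:2] for x in Cn])
    print("corners",w, [np.linalg.norm(w[i]-w[i-1]) for i in range(4)],"centre",w.mean(0))
    for i,j in((3,0),(2,1),(3,2),(0,1)):
        a=np.degrees(np.arctan2(*(w[j]-w[i])[::-1])); print("edge yaw",a)
    for n,im,box in(('top',p,(315,140,356,215)),('scene',q,(320,225,372,285))):
        h=im.astype(int); m=(h[...,0]>h[...,1]*1.3)&(h[...,0]>h[...,2]*1.3); b=np.zeros_like(m); b[box[1]:box[3],box[0]:box[2]]=1
        if n=='top': b[:158,:]=0
        _,s,mm=cen(m&(b>0)); v,u=np.nonzero(mm); L=np.array([ray(n,x,12)[:2] for x in np.c_[u,v]],np.float32)
        f=cv2.fitLine(L,cv2.DIST_HUBER,0,.01,.01).ravel(); f[:2]*=np.sign(f[0]); print("red",n,len(u),s,"yaw",np.degrees(np.arctan2(f[1],f[0])),"pt",f[2:])
if __name__=="__main__":
    p=np.load("pics/top0.npz")['p'];q=np.load("pics/scene0.npz")['p']; gauge(p,q)
    print("pad",tri((362.5,199),(356.2,136.6)),"roundel",tri((346,217.6),(302.5,193.5)),"handle",tri((318.1,195.1),(303.9,226.9)))
    for n,a in(("top",(302.5,193.5)),("scene",(346,217.6))): print("roundel46",n,ray(n,a,46))
    for n,a in(("top",(356.2,136.6)),("scene",(362.5,199))): print("pad193",n,ray(n,a,193))
    m=mask(p,(0,60,30),(15,255,120),(285,205,325,250)); _,_,mm=cen(m); v,u=np.nonzero(mm)
    L=np.array([ray('top',x,96)[:2] for x in np.c_[u,v]],np.float32); f=cv2.fitLine(L,2,0,.01,.01).ravel(); print("handle yaw",np.degrees(np.arctan(f[1]/f[0])),f)
    V=p.max(2); print(V[225:228,285:325])
    print("toe",ray('top',(302.3,179.4),46), ray('top',(302.3,179.4),12))
E
python3 geo.py
```

```text
corners [[ 790.7   53.7]
 [ 664.2 -171.9]
 [ 370.7  -12. ]
 [ 496.3  216. ]] [np.float64(336.1614072217426), np.float64(258.5676690252462), np.float64(334.237924586503), np.float64(260.2958551967208)] centre [580.5  21.4]
edge yaw -28.864035023222264
edge yaw -28.56666902134705
edge yaw -118.84390354399004
edge yaw -119.2709927123446
red top 115 [317 158  31  54 115] yaw -28.90657 pt [584.1  21.4]
red scene 104 [324 230  44  52 104] yaw -28.90285 pt [605.1  11.8]
pad [647.7 -12.9 190.4] roundel [560.   87.4  47.2] handle [485.8  82.5  84.2]
roundel46 top [559.5  87.1  46. ]
roundel46 scene [559.6  89.2  46. ]
pad193 top [646.5 -12.8 193. ]
pad193 scene [649.7 -16.1 193. ]
handle yaw 3.4933336 [  1.    0.1 486.2  82.8]
[[138 137 136 136 131 108  67  40  36  35  35  35  35  38  49  69  83  87
   86  84  81  72  58  44  34  28  24  22  22  21  20  22  26  45  63  72
   73  73  73  74]
 [137 137 137 137 132 110  72  42  35  35  35  36  34  36  47  69  84  88
   87  84  81  72  59  45  34  28  23  22  22  20  21  22  27  45  63  72
   73  74  73  74]
 [137 137 137 136 132 112  76  44  36  36  36  35  35  37  48  69  84  87
   87  85  81  73  60  46  36  30  24  22  22  22  23  21  26  44  62  71
   74  73  74  73]]
toe [590.3  87.7  46. ] [595.5  88.5  12. ]
```

```bash
cat > d.py <<'E'
import sys; from h import *
from scipy.spatial.transform import Rotation as Ro
x,y,z,yaw=map(float,sys.argv[1:5]); s=read_state()
R=Ro.from_euler('xyz',s['eef_rot']).as_matrix(); T=Ro.from_euler('xyz',[np.pi,0,np.radians(yaw)]).as_matrix()
print(np.round(R.T@(np.array([x,y,z])-s['eef_pos']),1),np.round(Ro.from_matrix(R.T@T).as_rotvec(),3),"t",s['clock'],"F",s['wrist_force'].round(1),"yaw",np.degrees(s['eef_rot'][2]).round(2),s['eef_pos'].round(1),s['joints'].round(2))
E
python3 d.py 486 82.8 150 3.4; python3 nudge.py 2>&1 | tail -3
```

```text
[ 473.4 -412.    55.4] [-0.001  0.     0.392] t 0.1 F [0.2 0.3 0.1] yaw 25.89 [ 240.  -494.6  205. ] [-1.19  0.3   1.52 -0.    1.32 -0.07]
    connect(sys.argv[1:4])
    ~~~~~~~^^^^^^^^^^^^^^^
TypeError: make.<locals>.jog() missing 1 required positional argument: 'text'
```

```bash
python3 nudge.py '[[36,-31,0,0,0,0.08],[72,-62,0,0,0,0.16],[108,-94,0,0,0,0.24],[144,-125,0,0,0,0.32],[180,-156,0,0,0,0.392]]' 94; python3 d.py 486 82.8 150 3.4
```

```text
clock: 0.6
eef_pos: [334.2, -274.0, 205.3]
eef_rot: [-3.141, 0.0, 0.056]
wrist_force: [0.7, -0.3, 0.7]
finger_gap: 94.0
finger_force: 0.0
[ 171.6 -347.7   55.3] [-0.     0.    -0.003] t 0.6 F [ 0.7 -0.3  0.7] yaw 3.22 [ 334.2 -274.   205.3] [-0.77  0.03  1.83  0.    1.28  0.74]
```

```bash
python3 nudge.py '[[21,-43,0,0,0,0],[43,-87,0,0,0,0],[64,-130,5,0,0,0],[86,-174,10,0,0,0],[107,-217,15,0,0,0]]'; python3 d.py 486 82.8 115 3.4
```

```text
clock: 1.1
eef_pos: [428.1, -50.8, 190.3]
eef_rot: [3.142, -0.0, 0.06]
wrist_force: [0.5, -0.9, 0.1]
finger_gap: 94.1
finger_force: 0.0
[  65.8 -129.9   75.3] [ 0. -0.  0.] t 1.1 F [ 0.5 -0.9  0.1] yaw 3.43 [428.1 -50.8 190.3] [-0.2   0.05  1.86  0.    1.24  1.31]
```

```bash
python3 nudge.py '[[22,-43,10,0,0,0],[43,-87,20,0,0,0],[64.6,-130.7,40,0,0,0],[64.6,-130.7,40,0,0,0]]'; python3 d.py 486 82.8 69 3.4
python3 - <<'E'
from h import *
for n in("scene","top"):
    p,d=imaging.camera(n); np.savez(f"pics/{n}1.npz",p=p,d=d); cv2.imwrite(f"pics/{n}1.png",p[:,:,::-1])
a=cv2.imread("pics/scene1.png")[120:300,230:450]; cv2.imwrite("pics/c3.png",cv2.resize(a,None,fx=3,fy=3))
E
```

```text
clock: 1.5
eef_pos: [484.2, 85.2, 147.9]
eef_rot: [-3.141, 0.004, 0.064]
wrist_force: [0.2, -0.7, 0.5]
finger_gap: 94.0
finger_force: 0.0
[ 1.9  2.5 78.9] [-0.     0.004  0.005] t 1.5 F [ 0.2 -0.7  0.5] yaw 3.66 [484.2  85.2 147.9] [0.1  0.23 1.75 0.   1.17 1.61]
```

View pics/c3.png

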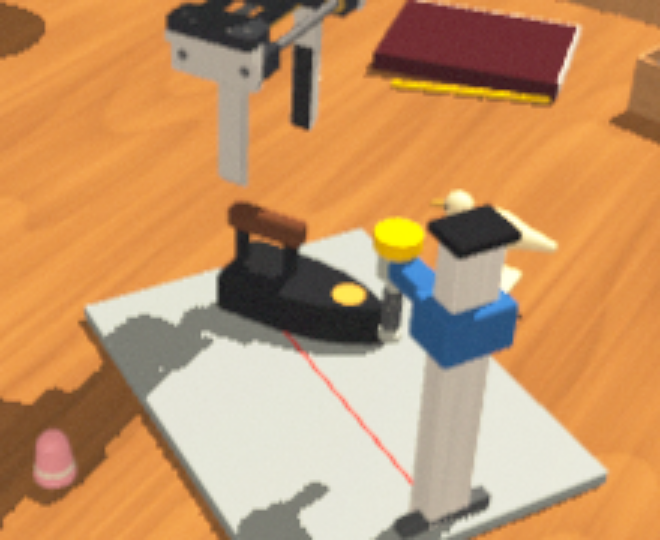

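The open fingers, at crop (235,180) and (303,125), straddle the handle bar at (267,222). I'll go down now.

```bash
python3 nudge.py '[[1,1,25,0,0,0],[1.9,2.2,50,0,0,0],[1.9,2.2,70,0,0,0],[1.9,2.2,78,0,0,0],[1.9,2.2,78,0,0,0]]'; python3 d.py 486 82.8 68.5 3.4
```

```text
clock: 2.1
eef_pos: [486.2, 78.4, 72.4]
eef_rot: [3.142, 0.001, 0.059]
wrist_force: [-0.4, 0.0, 0.9]
finger_gap: 94.0
finger_force: 0.0
[ 0.1 -4.4  3.9] [ 0.     0.001 -0.001] t 2.1 F [-0.4  0.   0.9] yaw 3.35 [486.2  78.4  72.4] [ 0.09  0.33  1.82 -0.    0.99  1.6 ]
```

```bash
python3 nudge.py '[[0,-2.5,3,0,0,0],[0,-2.5,3,0,0,0],[0,-2.5,3,0,0,0]]'; python3 d.py 486 82.8 68.5 3.4
```

```text
clock: 2.4
eef_pos: [486.7, 81.9, 70.2]
eef_rot: [-3.142, -0.001, 0.06]
wrist_force: [-0.2, -0.5, 0.5]
finger_gap: 94.0
finger_force: 0.0
[-0.6 -0.9  1.7] [-0.    -0.001  0.001] t 2.4 F [-0.2 -0.5  0.5] yaw 3.43 [486.7  81.9  70.2] [0.09 0.34 1.82 0.   0.99 1.6 ]
```

```bash
python3 nudge.py '[[0,-0.7,1.5,0,0,0],[0,-0.7,1.5,0,0,0],[0,-0.7,1.5,0,0,0],[0,-0.7,1.5,0,0,0],[0,-0.7,1.5,0,0,0]]' 10 20;  python3 nudge.py '[[0,0,0,0,0,0],[0,0,0,0,0,0],[0,0,0,0,0,0],[0,0,0,0,0,0]]'; python3 d.py 486 82.8 68.5 3.4
```

```text
clock: 2.9
eef_pos: [486.3, 82.6, 68.0]
eef_rot: [3.142, -0.0, 0.06]
wrist_force: [-0.5, 0.6, -0.3]
finger_gap: 57.4
finger_force: 0.0
clock: 3.3
eef_pos: [486.3, 82.6, 67.9]
eef_rot: [3.142, 0.0, 0.06]
wrist_force: [0.1, -0.2, -0.7]
finger_gap: 25.4
finger_force: 0.0
[-0.3 -0.3 -0.6] [0. 0. 0.] t 3.3 F [ 0.1 -0.2 -0.7] yaw 3.43 [486.3  82.6  67.9] [ 0.09  0.34  1.82 -0.    0.98  1.6 ]
```

```bash
python3 nudge.py '[[0,0,0,0,0,0],[0,0,0,0,0,0],[0,0,0,0,0,0],[0,0,0,0,0,0]]'; python3 d.py 581.7 22.8 68 -28.9
python3 - <<'E'
from h import *
for n in("scene","top"):
    p,d=imaging.camera(n); np.savez(f"pics/{n}2.npz",p=p,d=d); cv2.imwrite(f"pics/{n}2.png",p[:,:,::-1])
E
```

```text
clock: 3.7
eef_pos: [486.3, 82.6, 67.9]
eef_rot: [-3.142, 0.0, 0.06]
wrist_force: [-0.3, 1.5, -1.1]
finger_gap: 17.9
finger_force: 20.0
[91.7 65.4 -0.1] [-0.     0.     0.564] t 3.7 F [-0.3  1.5 -1.1] yaw 3.43 [486.3  82.6  67.9] [0.09 0.34 1.82 0.   0.98 1.6 ]
```

```bash
python3 nudge.py '[[9,6,0,0,0,0.06],[18,13,0,0,0,0.12],[27,20,0,0,0,0.18],[36,26,0,0,0,0.24],[45,32,0,0,0,0.3]]' 10 40; python3 d.py 581.7 22.8 68 -28.9
```

```text
clock: 4.3
eef_pos: [533.1, 53.5, 68.0]
eef_rot: [-3.141, 0.001, -0.243]
wrist_force: [-4.3, 4.6, 4.0]
finger_gap: 17.6
finger_force: 40.0
[54.6 18.1 -0.1] [-0.     0.001  0.262] t 4.3 F [-4.3  4.6  4. ] yaw -13.9 [533.1  53.5  68. ] [0.03 0.42 1.7  0.   1.02 1.84]
```

```bash
python3 nudge.py '[[11,4,0,0,0,0.06],[22,8,0,0,0,0.12],[33,12,0,0,0,0.18],[44,16,0,0,0,0.24],[51,17,0,0,0,0.262]]'; python3 nudge.py '[[0,0,0,0,0,0],[0,0,0,0,0,0]]'; python3 d.py 581.7 22.8 68 -28.9
cat > look.py <<'E'
import sys; from h import *
k=sys.argv[1]; np.set_printoptions(precision=1,suppress=True)
for n in("scene","top"):
    p,d=imaging.camera(n); np.savez(f"pics/{n}{k}.npz",p=p,d=d); cv2.imwrite(f"pics/{n}{k}.png",p[:,:,::-1])
a=cv2.imread(f"pics/scene{k}.png")[150:290,290:430]; b=cv2.imread(f"pics/top{k}.png")[90:260,270:410]
cv2.imwrite(f"pics/c{k}.png",np.hstack([cv2.resize(a,(400,400),interpolation=2),cv2.resize(b,(400,486),interpolation=2)[:400]]))
E
python3 look.py 4
```

```text
clock: 4.8
eef_pos: [578.6, 24.5, 67.9]
eef_rot: [3.141, 0.001, -0.504]
wrist_force: [-6.2, 3.3, 4.9]
finger_gap: 17.6
finger_force: 40.0
clock: 5.0
eef_pos: [578.9, 24.5, 67.9]
eef_rot: [-3.142, -0.001, -0.501]
wrist_force: [3.3, -1.5, -0.7]
finger_gap: 17.5
finger_force: 40.0
[ 3.3  0.1 -0.1] [-0.    -0.001  0.003] t 5.0 F [ 3.3 -1.5 -0.7] yaw -28.71 [578.9  24.5  67.9] [-0.02  0.51  1.57 -0.    1.06  2.05]
```

View pics/c4.png

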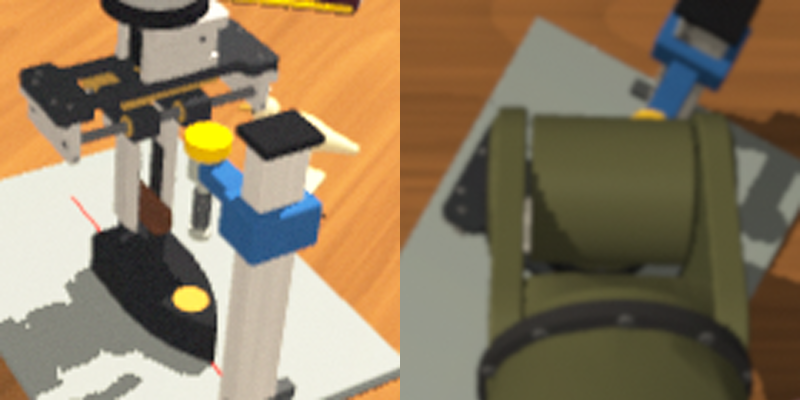

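The left half (scene) shows the roundel at crop (191,299), the foot's underside at (201,235) and the toe almost on the red line near (218,370). In the right half (top) the arm hides the iron. Next I'll compute the residual in the scene view.

```bash
cat > res.py <<'E'
import sys; from h import *
from scipy.optimize import least_squares
np.set_printoptions(precision=2,suppress=True)
k=sys.argv[1]; q=np.load(f"pics/scene{k}.npz")['p']
c,s,m=cen(mask(q,(15,150,120),(35,255,255),(335,240,385,270))); print("roundel px",c,s); Rd=ray('scene',c,46)
pad=cen(mask(q,(22,150,150),(35,255,255),(345,185,380,212)))[0]
q0=np.load("pics/scene0.npz")['p']; 
# foot underside: bright steel disc, bottom row edge
ys=q[222:240,352:370].max(2); print(ys)
a=np.radians(-28.9); e=np.array([np.cos(a),np.sin(a)]); n=np.array([-e[1],e[0]])
f=lambda v:np.r_[proj('scene',[v[0],v[1],v[2]])-pad, proj('top',[v[0],v[1],v[2]])-(356.2,136.6)]
r=least_squares(f,[647,-13,192]); print("pad fit",r.x,r.fun)
for z in(190,193,196): P=ray('scene',pad,z); print(z,"scene-only pad",P,"res along,lat",(P-Rd)[:2]@e,(P-Rd)[:2]@n, "foot tip proj",proj('scene',[P[0],P[1],z-85]))
red=np.array([605.1,11.8]); print("roundel",Rd,"lateral off red line",(Rd[:2]-red)@n)
E
python3 res.py 4
```

```text
roundel px [356.21 254.1 ] [350 250  13   9  94]
[[239 238 238 238 238 142  75  91  81  80  89  85 225 238 232 150 127 124]
 [237 238 238 238 237 140  75  97  84  84  75  99 225 239 218 143 127 126]
 [238 237 236 238 230 134  75  76  80  78  74 127 229 238 219 147 126 125]
 [238 237 238 238 218 121  73  74  86  77  71 139 228 239 209 144 124 128]
 [238 238 238 238 218 120  74  74  81  81  75 146 229 239 183 136 124 124]
 [238 237 238 239 204 112  76  75  85  85  73 166 232 239 169 125 126 125]
 [238 238 238 239 224 123  73  82  85  77  84 183 232 239 171 131 124 127]
 [238 238 239 232 234 150  88  95  97  86 131 227 238 238 167 127 123 126]
 [239 239 238 225 172 145 129 127 128 121 217 241 239 239 162 124 126 127]
 [238 239 238 225 171 155 158 162 162 186 244 234 237 238 177 135 124 125]
 [235 239 238 231 189 164 157 158 163 203 224 218 234 239 213 158 126 124]
 [201 235 239 238 227 191 171 162 161 172 180 226 237 239 238 216 161 131]
 [116 207 236 238 238 227 218 207 203 212 222 235 238 239 238 239 217 159]
 [ 60 118 205 236 238 239 239 239 238 238 238 239 238 238 238 239 238 215]
 [ 59  57 119 207 235 239 239 239 239 238 239 238 238 239 238 239 239 238]
 [ 56  62  63 117 203 235 239 240 239 238 238 238 238 238 238 238 239 238]
 [ 60  59  62  58 119 208 234 238 238 238 238 238 238 238 238 239 238 239]
 [ 62  61  61  58  62 119 228 238 238 238 240 238 239 238 238 239 238 240]]
pad fit [647.71 -12.88 190.3 ] [-0.3   0.03 -0.15 -0.24]
190 scene-only pad [647.92 -12.06 190.  ] res along,lat 6.107862184977944 -0.7271584607648114 foot tip proj [359.44 233.88]
193 scene-only pad [649.88 -16.04 193.  ] res along,lat 9.748931250771413 -3.2645051922814443 foot tip proj [359.42 234.09]
196 scene-only pad [651.84 -20.02 196.  ] res along,lat 13.390000316564937 -5.801851923798178 foot tip proj [359.4 234.3]
roundel [642.92  -8.47  46.  ] lateral off red line 0.536196910045934
```

```bash
sed -i 's/^pad=.*/M=mask(q,(22,120,238),(35,255,255),(345,185,380,212)); pad,ss,_=cen(M); print("pad px",pad,ss)/; s/^ys=.*/print(q[190:210,362,0])/' res.py; python3 res.py 4
```

```text
roundel px [356.21 254.1 ] [350 250  13   9  94]
pad px [362.89 197.33] [355 193  17  10 138]
[ 46  49 216 255 255 255 255 255 255 255 255 255 243 228 228 227 212 145
  48  48]
pad fit [647.19 -12.27 193.58] [-0.54  0.06 -0.27 -0.44]
190 scene-only pad [645.57  -6.71 190.  ] res along,lat 1.4717417209837815 2.8161566598979055 foot tip proj [359.73 232.1 ]
193 scene-only pad [647.55 -10.73 193.  ] res along,lat 5.141810582942282 0.25664583298170346 foot tip proj [359.71 232.31]
196 scene-only pad [649.53 -14.74 196.  ] res along,lat 8.811879444900837 -2.3028649939345978 foot tip proj [359.69 232.52]
roundel [642.92  -8.47  46.  ] lateral off red line 0.536196910045934
```

```bash
python3 nudge.py '[[2,0.2,0,0,0,0.002],[4.5,0.4,0,0,0,0.003],[4.5,0.4,0,0,0,0.003],[4.5,0.4,0,0,0,0.003]]'; python3 d.py 581.7 22.8 68 -28.9; python3 look.py 5; python3 res.py 5
python3 - <<'E'
import cv2
a=cv2.imread("pics/scene5.png")[200:300,310:400]; cv2.imwrite("pics/c5b.png",cv2.resize(a,None,fx=6,fy=6,interpolation=2))
E
```

```text
clock: 5.5
eef_pos: [582.0, 22.5, 67.9]
eef_rot: [3.141, 0.001, -0.505]
wrist_force: [-3.3, 4.2, 3.0]
finger_gap: 17.4
finger_force: 40.0
[-0.4 -0.1 -0.1] [ 0.     0.001 -0.   ] t 5.5 F [-3.3  4.2  3. ] yaw -28.92 [582.   22.5  67.9] [-0.02  0.52  1.56  0.    1.07  2.05]
roundel px [356.99 255.22] [351 251  13   9  94]
pad px [362.85 197.36] [355 193  17  10 137]
[ 48  49 216 255 255 255 255 255 255 255 255 255 242 228 229 229 215 147
  49  43]
pad fit [647.16 -12.3  193.53] [-0.52  0.06 -0.26 -0.42]
190 scene-only pad [645.54  -6.84 190.  ] res along,lat -2.2558751137913826 3.08187598528355 foot tip proj [359.69 232.13]
193 scene-only pad [647.52 -10.85 193.  ] res along,lat 1.4139848054438096 0.5231243733888944 foot tip proj [359.67 232.34]
196 scene-only pad [649.5  -14.86 196.  ] res along,lat 5.083844724678947 -2.0356272385056617 foot tip proj [359.65 232.55]
roundel [646.03 -10.62  46.  ] lateral off red line 0.14910389367816268
```

View pics/c5b.png

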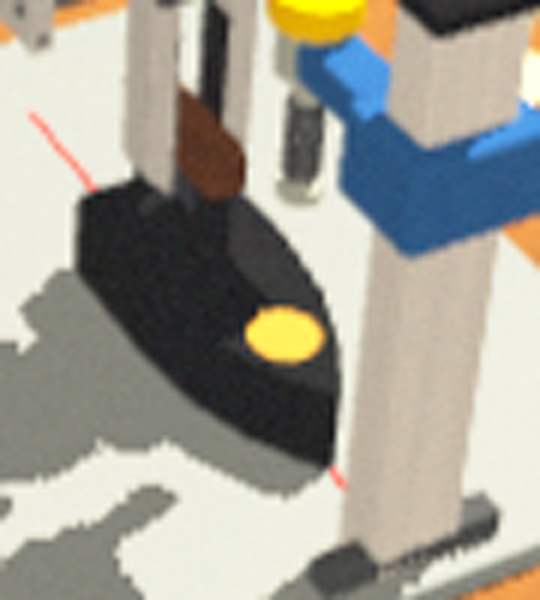

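The toe, at crop (331,466), sits on the red line, and the line comes out behind the heel at (92,188). About 1 mm is left to go forward. After that I'll release and retreat.

```bash
python3 nudge.py '[[0.9,0.1,0,0,0,0],[0.9,0.1,0,0,0,0],[0.9,0.1,0,0,0,0]]'; python3 nudge.py '[[0,0,0,0,0,0],[0,0,0,0,0,0],[0,0,0,0,0,0],[0,0,0,0,0,0],[0,0,0,0,0,0]]' 94;python3 nudge.py '[[0,0,0,0,0,0],[0,0,0,0,0,0],[0,0,0,0,0,0],[0,0,0,0,0,0],[0,0,0,0,0,0]]'; python3 d.py 520 60 230 -28.9
```

```text
clock: 5.9
eef_pos: [582.7, 21.9, 67.9]
eef_rot: [3.141, 0.001, -0.505]
wrist_force: [-2.9, 2.5, 2.8]
finger_gap: 17.9
finger_force: 40.0
clock: 6.4
eef_pos: [583.2, 21.6, 68.0]
eef_rot: [-3.142, -0.0, -0.505]
wrist_force: [1.1, 0.6, -0.2]
finger_gap: 54.2
finger_force: 0.0
clock: 6.9
eef_pos: [583.1, 21.6, 67.9]
eef_rot: [3.142, 0.0, -0.505]
wrist_force: [0.5, -0.4, 0.1]
finger_gap: 92.6
finger_force: 0.0
[ -73.8   -3.  -162.1] [ 0.     0.    -0.001] t 6.9 F [ 0.5 -0.4  0.1] yaw -28.94 [583.1  21.6  67.9] [-0.03  0.52  1.56 -0.    1.07  2.05]
```

```bash
python3 nudge.py '[[0,0,-20,0,0,0],[0,0,-60,0,0,0],[0,0,-105,0,0,0],[-20,0,-150,0,0,0],[-60,0,-165,0,0,0]]'; python3 nudge.py '[[-45,0,0,0,0,0],[-90,0,0,0,0,0],[-135,0,0,0,0,0],[-180,0,0,0,0,0],[-180,0,0,0,0,0]]' 0; python3 look.py 6; python3 res.py 6 | grep -v '^\['
```

```text
clock: 7.4
eef_pos: [531.9, 50.3, 237.1]
eef_rot: [-3.139, -0.005, -0.507]
wrist_force: [0.6, 0.3, -0.3]
finger_gap: 94.0
finger_force: 0.0
clock: 7.9
eef_pos: [370.2, 139.3, 233.5]
eef_rot: [-3.141, -0.0, -0.502]
wrist_force: [0.7, -0.7, 0.3]
finger_gap: 57.7
finger_force: 0.0
roundel px [357.19 255.81] [351 252  13   9  97]
pad px [362.7  197.14] [355 192  17  11 129]
  39  36]
pad fit [646.95 -12.31 193.97] [-0.45  0.05 -0.23 -0.37]
190 scene-only pad [644.95  -6.35 190.  ] res along,lat -4.781484926762939 3.8180498815639012 foot tip proj [359.55 231.9 ]
193 scene-only pad [646.93 -10.36 193.  ] res along,lat -1.1068777331223998 1.2584347364254131 foot tip proj [359.53 232.11]
196 scene-only pad [648.91 -14.38 196.  ] res along,lat 2.5677294605181937 -1.3011804087131746 foot tip proj [359.51 232.32]
roundel [647.29 -12.    46.  ] lateral off red line -0.4490192342205938
```

View pics/c6.png

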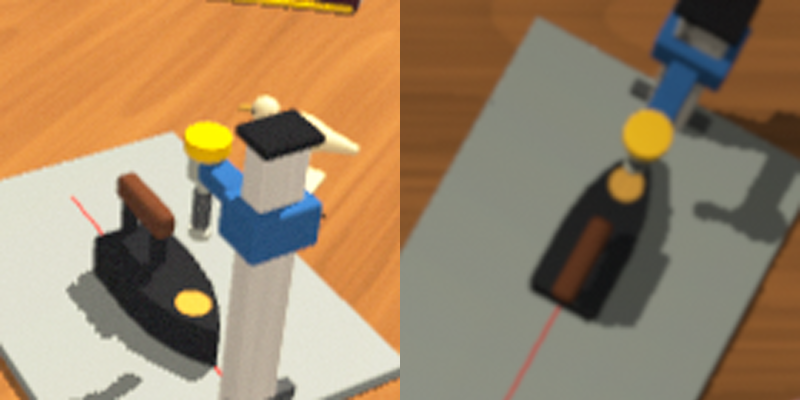

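The top half shows the toe pointing at the column, with the roundel at crop (626,184) and the pad at (648,135). The scene half shows the roundel under the foot's axis and the handle free.

```bash
python3 - <<'E'
from h import *
np.set_printoptions(precision=2,suppress=True)
p=np.load("pics/top6.npz")['p']; a=np.radians(-28.9); e=np.array([np.cos(a),np.sin(a)]); n=np.array([-e[1],e[0]])
c,s,m=cen(mask(p,(12,120,100),(35,255,255),(338,147,362,163))); cc,r=cv2.minEnclosingCircle(np.argwhere(m)[:,::-1].astype(np.float32)); print(c,s,cc,r)
pad=cen(mask(p,(18,150,150),(35,255,255),(340,120,375,147)))[0]; P=ray('top',pad,193.5)
for x in(c,cc): X=ray('top',x,46); print(X,"axis res",(P-X)[:2]@e,(P-X)[:2]@n,"red",(np.array([584.1,21.4])-X[:2])@n)
_,_,mm=cen(mask(p,(0,60,30),(15,255,120),(315,160,350,205))); v,u=np.nonzero(mm)
L=np.array([ray('top',x,96)[:2] for x in np.c_[u,v]],np.float32); f=cv2.fitLine(L,2,0,.01,.01).ravel(); print("pad",P,"handle yaw",np.degrees(np.arctan(f[1]/f[0])),"lat",(f[2:]-[584.1,21.4])@n)
E
python3 d.py 646.8 -12.8 215 -28.9
```

```text
[348.47 154.42] [343 148  13  13 118] (348.69000244140625, 153.86000061035156) 6.368435859680176
[645.98 -12.88  46.  ] axis res 0.3456393416535124 0.3481222551405061 red 0.10178109894346254
[647.24 -13.36  46.  ] axis res -0.9878005556321718 0.16096615371646428 red -0.08537500248057792
pad [646.45 -12.74 193.5 ] handle yaw -28.736021 lat 0.2878395895558018
[312.5   0.   18.8] [-0.001 -0.001  0.001] t 8.0 F [ 0.5 -0.  -0.3] yaw -28.86 [373.1 138.1 233.5] [ 0.26 -0.07  1.87 -0.    1.34  2.34]
```

```bash
python3 nudge.py '[[45,0,0,0,0,0],[90,0,0,0,0,0],[135,0,0,0,0,0],[180,0,0,0,0,0],[225,0,0,0,0,0]]' 0; python3 d.py 646.8 -12.8 215 -28.9
```

```text
clock: 8.5
eef_pos: [572.2, 26.5, 232.1]
eef_rot: [3.141, 0.0, -0.507]
wrist_force: [0.6, 1.5, -0.2]
finger_gap: 9.6
finger_force: 0.0
[84.3 -1.8 17.1] [ 0.     0.    -0.002] t 8.5 F [ 0.6  1.5 -0.2] yaw -29.02 [572.2  26.5 232.1] [-0.02  0.33  1.42 -0.    1.39  2.06]
```

```bash
python3 nudge.py '[[40,0,0,0,0,0],[75,0,5,0,0,0],[87,0,18,0,0,0],[87,0,18,0,0,0],[87,0,18,0,0,0]]';  python3 nudge.py '[[0,0,0,0,0,0],[0,0,0,0,0,0]]'; python3 d.py 646.8 -12.8 195 -28.9
```

```text
clock: 9.0
eef_pos: [646.0, -13.8, 214.3]
eef_rot: [3.141, 0.001, -0.506]
wrist_force: [0.2, -0.6, 0.3]
finger_gap: 0.1
finger_force: 0.0
clock: 9.2
eef_pos: [646.0, -12.9, 216.0]
eef_rot: [-3.141, -0.001, -0.505]
wrist_force: [0.3, 0.3, 0.3]
finger_gap: 0.2
finger_force: 0.0
[ 0.6 -0.5 21. ] [-0.001 -0.001 -0.   ] t 9.2 F [0.3 0.3 0.3] yaw -28.92 [646.  -12.9 216. ] [-0.08  0.51  1.2   0.    1.43  2.  ]
```

Now straight down to touch the pad, at z of about 193.5.

```bash
for i in 1; do :; done; python3 nudge.py '[[0.5,-0.4,6,0,0,0],[0.5,-0.4,12,0,0,0],[0.5,-0.4,16,0,0,0],[0.5,-0.4,18,0,0,0],[0.5,-0.4,20,0,0,0]]'; python3 nudge.py '[[0,0,1,0,0,0],[0,0,2,0,0,0],[0,0,3,0,0,0],[0,0,4,0,0,0],[0,0,4,0,0,0]]';  python3 d.py 646.8 -12.8 150 -28.9
```

```text
clock: 9.7
eef_pos: [646.7, -13.1, 194.8]
eef_rot: [3.142, 0.0, -0.505]
wrist_force: [-2.9, 0.3, 4.8]
finger_gap: 0.9
finger_force: 2.0
clock: 10.2
eef_pos: [646.7, -13.1, 190.9]
eef_rot: [-3.142, 0.0, -0.505]
wrist_force: [-1.6, 0.2, 2.0]
finger_gap: 0.3
finger_force: 1.2
[-0.1 -0.3 40.9] [-0.     0.    -0.001] t 10.2 F [-1.6  0.2  2. ] yaw -28.95 [646.7 -13.1 190.9] [-0.08  0.53  1.23  0.    1.38  2.  ]
```

```bash
python3 nudge.py '[[0,0,4,0,0,0],[0,0,10,0,0,0],[0,0,16,0,0,0],[0,0,22,0,0,0],[0,0,26,0,0,0]]'; python3 nudge.py '[[0,0,5,0,0,0],[0,0,10,0,0,0],[0,0,15,0,0,0],[0,0,19,0,0,0],[0,0,21,0,0,0]]';  python3 nudge.py '[[0,0,0,0,0,0],[0,0,0,0,0,0]]'
python3 - <<'E'
from h import *
s=read_state(); print(s['eef_pos'],s['wrist_force'])
q,e=imaging.camera('scene'); np.savez("pics/scene7.npz",p=q,d=e)
c,ss,m=cen(mask(q,(22,120,200),(35,255,255),(345,185,385,240))); print("pad",c,ss)
cv2.imwrite("pics/c7.png",cv2.resize(q[190:290,310:400,::-1],None,fx=6,fy=6,interpolation=2))
E
```

```text
clock: 10.7
eef_pos: [646.9, -13.1, 164.2]
eef_rot: [-3.141, -0.0, -0.505]
wrist_force: [0.9, 0.6, 4.3]
finger_gap: 0.3
finger_force: 2.1
clock: 11.2
eef_pos: [646.8, -13.1, 143.5]
eef_rot: [-3.142, -0.0, -0.505]
wrist_force: [1.9, 1.0, 4.2]
finger_gap: 0.4
finger_force: 2.0
clock: 11.4
eef_pos: [646.4, -13.1, 143.5]
eef_rot: [3.141, 0.001, -0.505]
wrist_force: [-0.7, 0.9, -0.0]
finger_gap: 0.3
finger_force: 0.0
[646.37131539 -13.1474922  143.45566827] [-0.7394262   0.87420791 -0.00649301]
pad [360.08035714 222.75892857] [353 216  16  12 112]
```

View pics/c7.png

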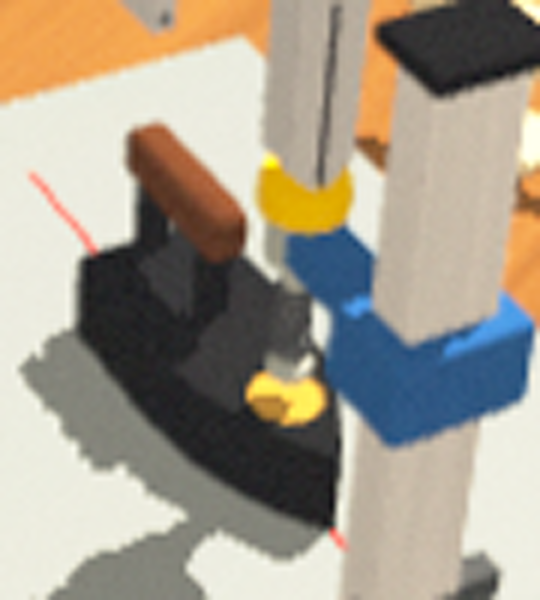

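The foot, at crop (291,365), hangs about 12 mm above the roundel at (287,398), and the shut fingers stand on the pad. I'll go on slowly and watch the force.

```bash
python3 nudge.py '[[0,0,2,0,0,0],[0,0,4,0,0,0],[0,0,6,0,0,0],[0,0,8,0,0,0],[0,0,9,0,0,0]]'|grep -E 'pos|wrist'; for k in 1; do python3 nudge.py '[[0,0,1,0,0,0],[0,0,2,0,0,0]]'|grep -E 'pos|wrist'; python3 nudge.py '[[0,0,1,0,0,0],[0,0,2,0,0,0]]'|grep -E 'pos|wrist'; python3 nudge.py '[[0,0,1,0,0,0],[0,0,2,0,0,0]]'|grep -E 'pos|wrist'; done
```

```text
eef_pos: [646.6, -13.1, 134.7]
wrist_force: [-3.5, -0.8, 4.9]
eef_pos: [646.7, -13.1, 132.9]
wrist_force: [-3.3, -0.7, 3.8]
eef_pos: [646.7, -13.1, 130.9]
wrist_force: [-3.3, -0.4, 6.0]
eef_pos: [646.7, -13.1, 129.0]
wrist_force: [-4.9, -1.8, 6.3]
```

```bash
python3 nudge.py '[[0,0,1,0,0,0],[0,0,2,0,0,0]]'|grep -E 'pos|wrist'; python3 nudge.py '[[0,0,1,0,0,0],[0,0,2,0,0,0],[0,0,3,0,0,0]]'|grep -E 'pos|wrist';  python3 d.py 646.7 -13 200 -28.9
```

```text
eef_pos: [646.7, -13.1, 127.1]
wrist_force: [-3.0, -0.6, 5.9]
eef_pos: [646.8, -13.1, 124.2]
wrist_force: [-4.6, 0.0, 6.7]
[ -0.1  -0.1 -75.8] [-0.    -0.    -0.001] t 13.05 F [-4.6  0.   6.7] yaw -28.94 [646.8 -13.1 124.2] [-0.08  0.58  1.31 -0.    1.25  2.  ]
```

```bash
python3 nudge.py '[[0,0,-3,0,0,0],[0,0,-15,0,0,0],[0,0,-40,0,0,0],[0,0,-75,0,0,0],[-20,0,-105,0,0,0]]'|grep -E 'pos|wrist'; python3 nudge.py '[[-45,0,-5,0,0,0],[-90,0,-5,0,0,0],[-135,0,-5,0,0,0],[-180,0,-5,0,0,0],[-225,0,-5,0,0,0]]'|grep pos; python3 nudge.py '[[-20,0,0,0,0,0],[-30,0,0,0,0,0],[-30,0,0,0,0,0]]'|grep pos; python3 look.py 8
python3 - <<'E'
from h import *
np.set_printoptions(precision=2,suppress=True)
q=np.load("pics/scene8.npz");p=np.load("pics/top8.npz")
a=cen(mask(q['p'],(22,120,238),(35,255,255),(345,205,380,245)))
h=[cen(mask(p['p'],(18,150,150),(35,255,255),(335,125,375,165)))]
print("pad px",a[0],a[1],h[0][0],h[0][1]); print("tri",tri(a[0],h[0][0]),"depth",np.median(pts3('scene',q['d'],a[2]),0),np.median(pts3('top',p['d'],h[0][2]),0))
E
```

```text
eef_pos: [630.0, -4.1, 230.9]
wrist_force: [0.6, -0.4, 0.8]
eef_pos: [430.9, 106.1, 234.7]
eef_pos: [406.1, 120.4, 234.7]
pad px [359.88 226.87] [352 222  16  10 119] [351.5  147.19] [344 139  17  21 210]
tri [645.62 -10.89 120.95] depth [647.75 -11.89 122.65] [645.46 -12.56 122.08]
```

View pics/c8.png

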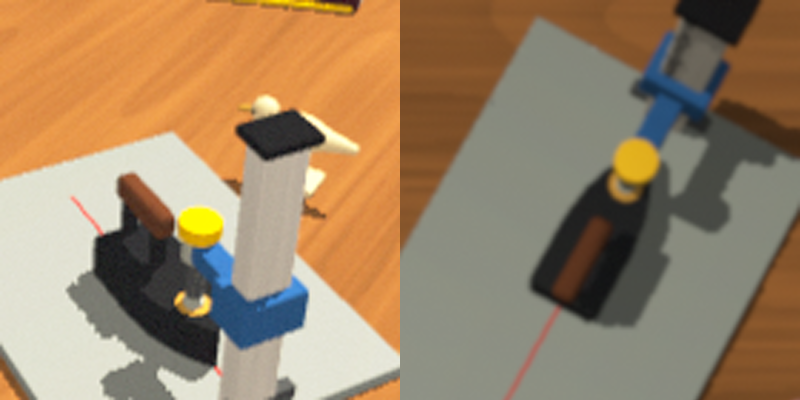

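The foot stands in the middle of the roundel at scene crop (193,300), with a gold rim visible around it. The pad is at z ≈ 123–124, which puts the spring about 7 mm in. The iron's alignment hasn't changed.

```bash
python3 -c "
from cell import manip, imaging, read_state
print(manip.sign_off())"
```

```text
the job is handed in; nothing more can be done
None
```

The job is handed in: the iron was slid, not lifted, to within about 1 mm of the gauge axis, its toe on the red line; the foot stands on the roundel with its spring in about 7 of 14 mm, the arm is clear, and I never touched the thimbles or bird.

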